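# Stop the tiffin warming plate from rocking

## Robot

A 6-joint arm with a two-finger parallel gripper is mounted at the origin on the work surface. World frame = base frame: x ahead of the robot, y to its left, z up, the work surface at z = 0. Lengths are in mm, angles in rad, forces in N, time in s.
With the tool pointing down it reaches from about 300 to 875 mm from the base axis. Payload 6.4 kg.
Tool frame: the origin (TCP) lies midway between the tips of the shut fingers; the grasp point (between the pads) lies 19 mm behind it; z points along the fingers, y is the line along which they close (so a half turn about z gives the same grasp; the last joint's range is limited). The gripper opens to 88 mm and grips with 3 to 60 N. Pads are 18 mm wide; open, the fingers measure 123 mm over their backs; the gripper's body (75 mm by 187 mm) begins 45 mm behind the grasp point.
Start: joints at [1.084, 0.181, 1.607, -0, 1.354, -0.206], TCP at [159.334, 552.498, 238.714] pointing down, gripper open.
Joint ranges: [-2.99, 2.99], [-0.89, 2.07], [0.3, 2.58], [-1.14, 4.28], [0, 2.63], [-3.12, 3.12]. Speed limits (rad/s): [2.57, 2.57, 3.01, 3.14, 3.14, 3.14].

## Interface

Orientations are given as a 3x3 rotation matrix whose columns are the frame's x, y, z axes.
In Python, from station import status, optics, bot, models gives the robot as it stands. The module is installed in compiled form; this text tells all that it offers.
- The arm moves only by the shell command python3 -m crank 'ROWS' [OPENING]. ROWS is JSON, a list of rows, each a list of 2 entries, a list of its own where there are three numbers: the shift along the tool's x, y, z in cm, then the turn about the tool's z in degrees. A call has 1 to 12 rows; each row is the pose to reach, as a shift and turn from the pose commanded when the call began, along the tool's axes at that moment; what a row does not reach only later rows make up. A row lasts 1/10 s, in which the tool goes at most 50 mm and 8.59 degrees, less where a joint would pass 70% of its speed; a pose out of reach is approached as far as the arm can. A call with a gripper value outside its range is refused whole. OPENING is the finger opening in cm, from 0 to 8.81, set as the call begins (- or left out, the last holds). The fingers move at their own pace and stop on an object; the grip force is fixed at half the most. Time passes only in rows, so rows that repeat a pose let the fingers close. It gives the time, the measured TCP pose, the force, the opening and the grip force at its end, in the units of the state.
- status.sense(): the state, without advancing time (a new reading comes with each control period).
- optics.capture(name): name is "scene" or "top"; returns a dict with "frame" (400x640x3 uint8, red, green, blue), "fx", "fy", "cx", "cy" (pixels), "R" (3x3) and "t" (3): a world point X has camera coordinates R X + t. Camera axes: x right, y down, z forward; pixel columns grow to the right and rows downward; lengths in mm; the calibration is good to about 2 mm. A picture is of the moment at which its call begins. There is no depth.
- bot.sign_off(): hands the job in; it is judged then, once.
Trained networks look in the newest picture that a camera, given by its name, has taken for a name from the list of things; names that differ only in an ending like _2 or _b are one class to them, and where a whole thing is asked for, a point or a joint stands for the part that bears it (a point fixed in the world has none). Each returns a list of dicts, best first, with "score" (0 to 1); they miss things now and then, are a little off and sometimes report something else, mostly with a low value. They report only what shows in the picture. A call takes as long as a camera call. They do not tell look-alikes from the thing itself.
- models.masks_of(camera, target): "mask" (400x640 bool, what is visible of it) and "bbox" ([centre column, centre row, width, height] as shares, 0 to 1, of the picture: columns of its width, rows of its height, round what is visible of it).
- models.mark_of(camera, target): "location" ([row, column] as shares, 0 to 1, of the picture: columns of its width, rows of its height: a listed point, or the origin of a listed thing).
The state is a dict: "time": time; "q": joint angles; "qvel": joint speeds; "joint_efforts": joint torques, N m; "tool_pos": TCP position; "orientation": TCP orientation; "wrist_force": force on the tool from outside, world axes, zero at the start; "wrist_torque": the same for the moment, N m; "finger_gap": opening from 0.0 (shut) to 1.0 (fully open); "grip_force": force on a finger pad.
Only numpy, scipy, OpenCV 4.12 (cv2) and the standard library are available. Lean on these libraries where they do the work, as an engineer would, in place of code of your own. Each camera call takes 0.05 s, during which the arm holds its last target. There are 200 camera calls.

## Task

The flat warming plate for the tiffin rocks at one of its four corners: press down on its corner ears one by one with the fingertips until you find the one that gives, then press the hinged shim tab standing up in front of that ear down flat, so that it props the corner. Leave the other three shims up, only press (do not lift or shift the plate), and leave the things around it undisturbed.

Things in the scene. Friction and masses are not known exactly. Their poses are not given: they have to be found in the camera images.
- plate: Tiffin warming plate: loose aluminium plate 8 mm thick, 0.6 to 1.1 kg, main part 184 x 120 mm (x, y), with four ears, 44 mm long in x, sticking out 59 mm sideways at its corners (238 mm over the ears in y). Origin: centre of the underside, 34 mm above the counter; z up, x away from the robot at yaw 0, y left. It rests unfastened, each ear on a foot of the stand.
- stand: Fixed low stand: dark steel tray 280 x 260 x 4 mm with four round rubber-topped feet (26 mm across), all alike to the eye. Three are solid: pressing the ear above meets a hard stop at once. One, at a corner drawn anew each time, is springy. Origin: on the counter below the plate's centre; x and y along the plate's.
- ear_front_left (a point): Point on the top face of the plate's front (nearer the robot) left (left is +y) ear, right above its foot, 42 mm above the counter: the place to press.
- shim_front_left (a point): Fixed point for pressing the front (nearer the robot) left (left is +y) shim: where its upper face will be, 30 mm out from its hinge, once it lies flat; 33.5 mm above the counter and 60 mm in front (plate's -x) of the ear point. Does not move with the shim. The shim is an aluminium bar 30 mm wide, 6 mm thick; its tab runs 56 mm from the hinge to -x, raised 37 to 43 degrees at the start, tip about 65 mm up.
- ear_front_right (a point): Point on the top face of the plate's front (nearer the robot) right (left is +y) ear, right above its foot, 42 mm above the counter: the place to press.
- shim_front_right (a point): Fixed point for pressing the front (nearer the robot) right (left is +y) shim: where its upper face will be, 30 mm out from its hinge, once it lies flat; 33.5 mm above the counter and 60 mm in front (plate's -x) of the ear point. Does not move with the shim. The shim is an aluminium bar 30 mm wide, 6 mm thick; its tab runs 56 mm from the hinge to -x, raised 37 to 43 degrees at the start, tip about 65 mm up.
- ear_rear_left (a point): Point on the top face of the plate's rear (farther from the robot) left (left is +y) ear, right above its foot, 42 mm above the counter: the place to press.
- shim_rear_left (a point): Fixed point for pressing the rear (farther from the robot) left (left is +y) shim: where its upper face will be, 30 mm out from its hinge, once it lies flat; 33.5 mm above the counter and 60 mm in front (plate's -x) of the ear point. Does not move with the shim. The shim is an aluminium bar 30 mm wide, 6 mm thick; its tab runs 56 mm from the hinge to -x, raised 37 to 43 degrees at the start, tip about 65 mm up.
- ear_rear_right (a point): Point on the top face of the plate's rear (farther from the robot) right (left is +y) ear, right above its foot, 42 mm above the counter: the place to press.
- shim_rear_right (a point): Fixed point for pressing the rear (farther from the robot) right (left is +y) shim: where its upper face will be, 30 mm out from its hinge, once it lies flat; 33.5 mm above the counter and 60 mm in front (plate's -x) of the ear point. Does not move with the shim. The shim is an aluminium bar 30 mm wide, 6 mm thick; its tab runs 56 mm from the hinge to -x, raised 37 to 43 degrees at the start, tip about 65 mm up.
- loose_foot (a joint): How far the springy foot has sunk (m): 0 up, 0.005 fully down. It yields from about 3 N, is fully down at about 6 N and springs back; its ear dips with it and the opposite ear lifts a little. It does not tell at which corner the foot is.
- loose_shim (a joint): Angle (rad) of the shim at the springy corner, whichever that is: 0 to 0.1 at the start (raised), 0.75 flat (end stop). All four hinge 30 mm in front of the ear point. Pressed straight down at its point the tab resists with 6 to 10 N all the way (a brief knock of 20 N if met fast), until flat, and stays by friction where left; its 15 mm inner end then props the ear from 0.5 mm below.
- firm_shim1 (a joint): Angle (rad) of the shim at one of the three solid corners (which one is not told): 0 to 0.1 at the start (raised), 0.75 flat. To be left raised.
- firm_shim2 (a joint): Angle (rad) of the shim at one of the three solid corners (which one is not told): 0 to 0.1 at the start (raised), 0.75 flat. To be left raised.
- firm_shim3 (a joint): Angle (rad) of the shim at one of the three solid corners (which one is not told): 0 to 0.1 at the start (raised), 0.75 flat. To be left raised.
- tiffin: Round aluminium tiffin, 138 mm across, 85 mm tall with its wire clamp handle; right of the plate. Bystander. Origin: centre of its underside.
- snack_box: White plastic snack box 110 x 150 x 50 mm, its clear hinged flap half open, 113 mm tall; left of the plate. Bystander. Origin: centre of its underside.
- fork: Bamboo fork, 154 mm long, 5 mm thick, lying on the counter between the tray and the tiffin. Bystander. Origin: on its underside, near the middle.
- salt_shaker: Glass salt shaker with steel twist top, 46 mm across, 69 mm tall, beyond the plate. Bystander. Origin: centre of its underside.
- mug: White mug, 76 mm across, 75 mm tall, beyond the plate on the right. Bystander. Origin: centre of its underside.
- jam_jar: Amber jar with steel cap, 56 mm across, 70 mm tall, at the front left. Bystander. Origin: centre of its underside.
Things that resemble listed ones, but are neither listed nor needed, are in the scene too. What is shaped like the part that bears firm_shim1 but blue or turquoise is not meant.

How it is judged:
By the outcome, as a careful person would: the job done as asked, in the order asked, and still so for the second after the job is handed in, with the robot touching nothing.
It also fails if it takes over 54 s, if anything falls off the work surface, if the arm or the gripper's body presses on something with over 40 N, if the wrist force passes 120 N, or if a joint passes its speed limit or range.

## Working session

There is one attempt and no reset: what is moved stays moved. The work goes in short steps, Python scripts to look and compute and a shell command to move; the robot and the scene stay as the last step left them, time stands still between calls to the robot, and variables do not carry over. Pictures are saved under pics/ and viewed, at most 10 in all, crops included, and the job is handed in when it is done.

```bash
mkdir -p pics
cat > h.py <<'E'
import numpy as np, cv2
from station import status, optics, bot, models
def ray(c,row,col,z):
    R=np.array(c["R"]);t=np.array(c["t"]);C=-R.T@t
    d=R.T@np.array([(col-c["cx"])/c["fx"],(row-c["cy"])/c["fy"],1]);return C+d*(z-C[2])/d[2]
def save(c,n): cv2.imwrite("pics/"+n,np.array(c["frame"])[:,:,::-1])
E
python3 - <<'E'
from h import *
s=status.sense();print(s["time"],s["tool_pos"],np.round(s["orientation"],3),s["wrist_force"])
for cam in("top","scene"):
    c=optics.capture(cam);save(c,cam+"0.png")
    for n in ["ear_front_left","ear_front_right","ear_rear_left","ear_rear_right","plate"]:
        for m in models.mark_of(cam,n)[:2]:
            r,k=m["location"];r*=400;k*=640
            print(cam,n,round(m["score"],2),round(r),round(k),ray(c,r,k,34 if n=="plate" else 42).round(1))
print(status.sense()["time"])
E
```

```text
0.0 [159.07744587 552.01668887 237.82490188] [[-0.961  0.277 -0.001]
 [ 0.277  0.961 -0.002]
 [ 0.    -0.002 -1.   ]] [ 0.47314181  0.71363894 -0.04314458]
top ear_front_left 0.86 234 280 [520.8 133.4  42. ]
top ear_front_left 0.57 180 194 [646.1 335.1  42. ]
top ear_front_right 0.74 241 368 [506.3 -69.3  42. ]
top ear_rear_left 0.67 169 285 [672.1 124.6  42. ]
top ear_rear_right 0.97 181 370 [646.2 -74.5  42. ]
top ear_rear_right 0.43 266 365 [449.8 -62.1  42. ]
top plate 0.76 210 324 [578.8  32.6  34. ]
scene ear_front_left 0.96 184 325 [531.5 129.5  42. ]
scene ear_front_right 0.63 204 259 [492.2 -53.6  42. ]
scene ear_rear_left 0.91 204 358 [660.3 121.9  42. ]
scene ear_rear_right 0.72 234 291 [645.  -74.7  42. ]
scene plate 0.59 209 309 [583.7  29.8  34. ]
scene plate 0.27 201 248 [452.2 -60.5  34. ]
0.6
```

View pics/top0.png

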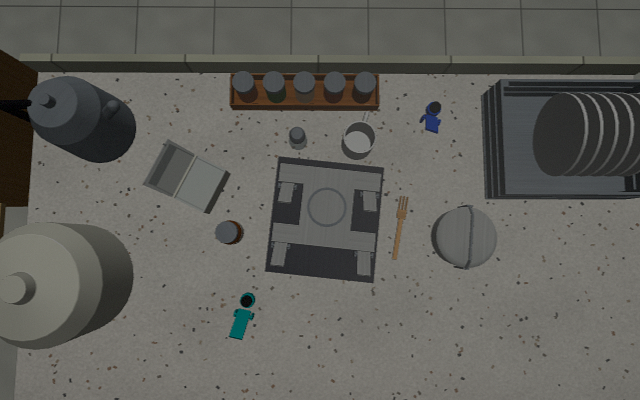

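View pics/scene0.png

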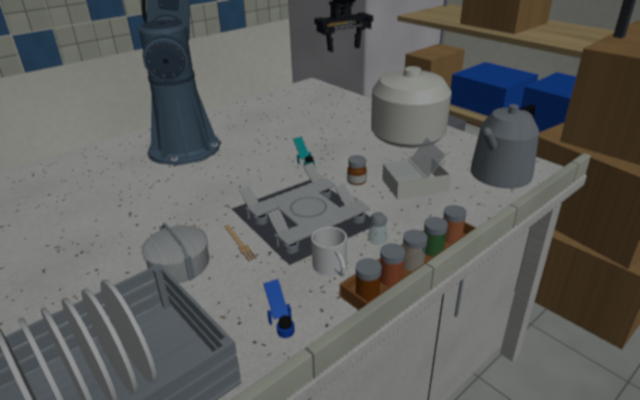

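Top picture: the tray has corners near (280,158), (383,167), (373,281) and (267,270) px, yawed about -5.5°. The shims are light tabs in front of each ear. The turquoise and blue things are distractors. Next I'll refine the pose using the tray outline.

Run:
```python
from h import *
from scipy.optimize import least_squares
c=optics.capture("top");im=np.array(c["frame"])
crop=im[145:295,255:395];big=cv2.resize(crop,None,fx=4,fy=4,interpolation=cv2.INTER_CUBIC)
big=np.clip(big*1.6,0,255).astype(np.uint8);cv2.imwrite("pics/crop1.png",big[:,:,::-1])
g=cv2.cvtColor(im,cv2.COLOR_RGB2GRAY)
m=np.zeros_like(g);m[150:290,260:388]=(g[150:290,260:388]<60)
n,l,st,_=cv2.connectedComponentsWithStats(m)
pts=np.vstack([np.argwhere(l==i) for i in range(1,n) if st[i,4]>150])
W=np.array([ray(c,r,k,4)[:2] for r,k in pts],np.float32)
print(cv2.minAreaRect(W))
# ear fit
P=np.array([[520.8,133.4],[506.3,-69.3],[672.1,124.6],[646.2,-74.5],[531.5,129.5],[492.2,-53.6],[660.3,121.9],[645,-74.7]])
S=np.array([[-1,1],[-1,-1],[1,1],[1,-1]]*2)
def f(p):
    a=p[2];R=np.array([[np.cos(a),-np.sin(a)],[np.sin(a),np.cos(a)]])
    return ((S*[p[3],p[4]])@R.T+p[:2]-P).ravel()
print(least_squares(f,[585,30,-.1,70,100],loss="soft_l1",f_scale=5).x)
```

```text
((559.8231201171875, 28.11578369140625), (259.8255310058594, 279.9444580078125), 84.04976654052734)
[ 5.84417251e+02  2.97786273e+01 -9.53620516e-02  7.11135479e+01
  9.82406400e+01]
```

View pics/crop1.png

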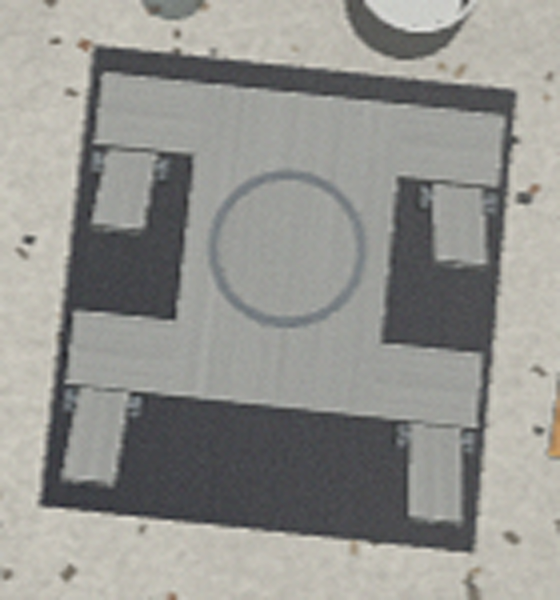

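Run:
```python
from h import *
from scipy.optimize import least_squares
c=optics.capture("top")
px=np.array([[505,115],[500,185],[100,72],[93,147],[72,310],[65,385],[482,352],[476,428]])/4-.4
W=np.array([ray(c,145+y,255+x,42)[:2] for x,y in px])
B=np.array([[92,-119],[48,-119],[92,119],[48,119],[-48,119],[-92,119],[-48,-119],[-92,-119]])
def rot(a):return np.array([[np.cos(a),-np.sin(a)],[np.sin(a),np.cos(a)]])
s=least_squares(lambda p:(B@rot(p[2]).T*1+p[:2]-W).ravel(),[584,30,-.1]);print(s.x,s.fun.reshape(-1,2).round(1).tolist())
print("circle",ray(c,145+248/4-.4,255+287/4-.4,42))
p=s.x;R=rot(-.104)
st=status.sense();T=np.array(st["orientation"]);t=st["tool_pos"]
for n,x,y in [("FL",-70,98.5),("FR",-70,-98.5),("RL",70,98.5),("RR",70,-98.5)]:
    e=R@[x,y]+p[:2];h=R@[x-60,y]+p[:2]
    print(n,e.round(1),h.round(1),"tool",(T.T@(np.r_[e,42]-t)/10).round(2),(T.T@(np.r_[h,33.5]-t)/10).round(2))
print(t,np.degrees(np.arctan2(T[1,1],T[0,1])))
```

```text
[ 5.84880095e+02  2.71048567e+01 -9.89660087e-02] [[1.0, 0.1], [-1.5, 1.0], [0.2, -0.1], [0.8, 0.7], [0.3, -0.6], [-0.4, 0.4], [-0.0, -1.0], [-0.4, -0.5]]
circle [585.02951072  26.86486743  42.        ]
FL [525.5 132.3] [465.8 138.6] tool [-46.82 -30.22  19.67] [-40.92 -31.28  20.52]
FR [505.  -63.6] [445.4 -57.4] tool [-50.29 -49.62  19.67] [-44.38 -50.67  20.52]
RL [664.7 117.8] [605.1 124. ] tool [-60.61 -27.76  19.67] [-54.7  -28.82  20.52]
RR [644.3 -78.1] [584.6 -71.9] tool [-64.07 -47.15  19.67] [-58.16 -48.21  20.52]
[159.32722489 552.48785897 238.7215596 ] 73.91335387082775
```

```bash
python3 -m crank '[[[-4,-3,0.5],-5],[[-8,-5.5,1],-10.1],[[-12,-8,2],-10.1],[[-16,-10.5,3],-10.1],[[-20,-13,4],-10.1],[[-24,-15.5,5],-10.1],[[-28,-18,6],-10.1],[[-32,-20.6,7],-10.1],[[-36,-23.2,8.5],-10.1],[[-40,-25.8,10],-10.1],[[-43.5,-28,11],-10.1],[[-46.8,-30.2,12],-10.1]]' 0; python3 -m crank '[[[0,0,0],0],[[0,0,0],0],[[0,0,0],0]]'; python3 -c "
from h import *
s=status.sense();T=np.array(s['orientation']);print(s['time'],s['tool_pos'],T.round(3),s['wrist_force'])
print(T.T@(np.array([525.5,132.3,42])-s['tool_pos'])/10)"
```

```text
time: 1.9
tool_pos: [526.6, 130.8, 118.3]
orientation: [[-0.994, 0.105, 0.0], [0.105, 0.994, 0.0], [-0.0, 0.0, -1.0]]
wrist_force: [0.1, 0.4, 0.5]
finger_gap: 0.0
grip_force: 0.0
time: 2.2
tool_pos: [524.7, 133.4, 118.8]
orientation: [[-0.995, 0.104, -0.0], [0.104, 0.995, 0.0], [0.0, 0.0, -1.0]]
wrist_force: [-0.3, 0.4, 1.0]
finger_gap: 0.002
grip_force: 0.0
2.2 [524.68517549 133.38674677 118.82932344] [[-0.995  0.104 -0.   ]
 [ 0.104  0.995  0.   ]
 [ 0.     0.    -1.   ]] [-0.26547392  0.41353626  0.953544  ]
[-0.09549505 -0.10145014  7.68286975]
```

```bash
python3 -m crank '[[[0,0,2.5],0],[[0,0,4.5],0],[[0,0,6],0],[[0,0,7],0],[[0,0,7.4],0],[[0,0,7.5],0],[[0,0,7.5],0]]' | grep -E "time|pos|force"; python3 -m crank '[[[0,0,0.1],0],[[0,0,0.2],0],[[0,0,0.2],0]]'| grep -E "time|pos|force";  python3 -m crank '[[[0,0,0.05],0],[[0,0,0.1],0],[[0,0,0.1],0]]'| grep -E "time|pos|force"
```

```text
time: 2.9
tool_pos: [525.8, 132.8, 44.3]
wrist_force: [-0.5, -0.0, 0.5]
grip_force: 0.0
time: 3.2
tool_pos: [525.9, 132.6, 42.3]
wrist_force: [-0.6, 1.2, 3.3]
grip_force: 1.6
time: 3.5
tool_pos: [525.8, 132.7, 41.1]
wrist_force: [0.1, 0.5, 4.6]
grip_force: 2.4
```

```bash
for i in 1 2 ; do python3 -m crank '[[[0,0,0.1],0],[[0,0,0.1],0],[[0,0,0.1],0]]' | grep -E "time|pos|wrist"; done
```

```text
time: 3.8
tool_pos: [525.8, 132.7, 40.1]
wrist_force: [0.6, -0.6, 6.0]
time: 4.1
tool_pos: [525.7, 132.7, 39.2]
wrist_force: [-1.1, 0.5, 6.8]
```

```bash
for i in 1 2 3; do python3 -m crank '[[[0,0,0.1],0],[[0,0,0.1],0],[[0,0,0.1],0]]' | grep -E "time|pos|wrist"; done
python3 - <<'E'
from h import *
for k in("top","scene"):
    c=optics.capture(k);im=np.array(c["frame"]);save(c,k+"_press.png")
im=cv2.resize(im[150:280,210:390],None,fx=4,fy=4,interpolation=cv2.INTER_CUBIC);cv2.imwrite("pics/s1.png",np.clip(im[:,:,::-1]*1.4,0,255).astype(np.uint8))
E
```

```text
time: 4.4
tool_pos: [525.7, 132.8, 38.3]
wrist_force: [-0.5, 0.2, 6.7]
time: 4.7
tool_pos: [525.8, 132.8, 37.8]
wrist_force: [-3.4, -0.7, 11.8]
time: 5.0
tool_pos: [525.8, 132.8, 37.6]
wrist_force: [-6.3, 0.8, 19.4]
```

View pics/s1.png

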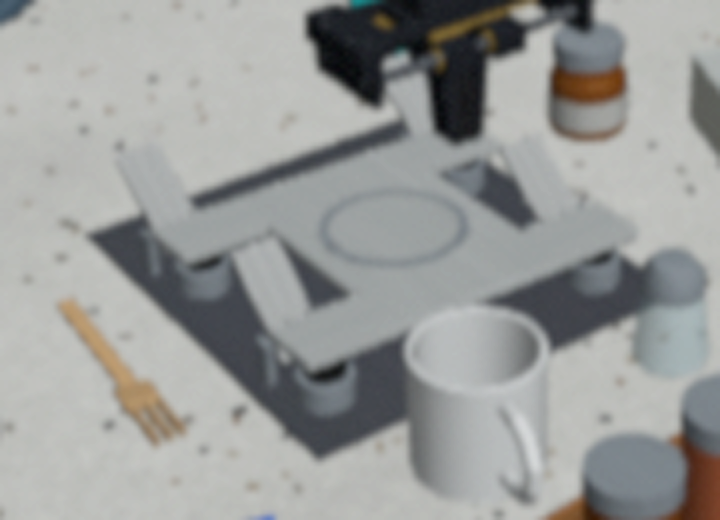

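Scene view: the fingertips are on the front-left ear at (460,130) px. That ear sank about 4.5 mm at 3–7 N and then hit a hard stop, so it is the springy corner. I'll lift off and press its shim.

```bash
python3 -m crank '[[[0,0,-0.5],0],[[0,0,-2],0],[[0,0,-4.5],0],[[0,0,-6],0],[[0,0,-6.5],0],[[3,0,-6.5],0],[[6,0,-6.5],0],[[6,0,-6.5],0],[[6,0,-6.5],0],[[6,0,-6.5],0]]'| grep -E "time|pos|wrist"
python3 -c "
from h import *
s=status.sense();T=np.array(s['orientation'])
print(T.T@(np.array([465.8,138.6,33.5])-s['tool_pos'])/10)"
```

```text
time: 6.1
tool_pos: [466.7, 138.8, 100.9]
wrist_force: [-0.0, -0.4, -0.3]
[ 0.091957   -0.0257216   6.73951581]
```

```bash
python3 -m crank '[[[0.1,0,1.5],0],[[0.1,0,2.5],0],[[0.1,0,3],0],[[0.1,0,3.4],0],[[0.1,0,3.8],0],[[0.1,0,4.2],0],[[0.1,0,4.6],0],[[0.1,0,5],0]]'| grep -E "time|pos|wrist"
python3 -m crank '[[[0,0,0.3],0],[[0,0,0.6],0],[[0,0,0.9],0],[[0,0,1.2],0],[[0,0,1.5],0],[[0,0,1.6],0],[[0,0,1.6],0]]'| grep -E "time|pos|wrist"
```

```text
time: 6.9
tool_pos: [466.0, 139.1, 51.6]
wrist_force: [-1.6, 1.1, 6.8]
time: 7.6
tool_pos: [464.5, 139.1, 34.8]
wrist_force: [-0.9, 0.9, 1.9]
```

```bash
for i in 1 2 3; do python3 -m crank '[[[0,0,0.1],0],[[0,0,0.1],0],[[0,0,0.1],0]]' | grep -E "time|pos|wrist"; done
```

```text
time: 7.9
tool_pos: [464.5, 139.1, 33.9]
wrist_force: [-4.2, 1.2, 5.2]
time: 8.2
tool_pos: [464.5, 139.2, 33.6]
wrist_force: [-7.3, -0.0, 14.7]
time: 8.5
tool_pos: [464.6, 139.2, 33.5]
wrist_force: [-11.1, 0.1, 23.8]
```

Hard stop at 33.5 mm, so the shim is flat. I'll retract and check.

```bash
python3 -m crank '[[[0,0,-0.4],0],[[0,0,-1.5],0],[[0,0,-4],0],[[0,0,-8],0],[[0,0,-12],0],[[3,0,-15],0],[[7,1,-15],0],[[11,2,-15],0],[[15,3,-15],0],[[18,4,-15],0],[[18,4,-15],0],[[18,4,-15],0]]'| grep -E "time|pos|wrist"
python3 - <<'E'
from h import *
for k,(a,b,x,y) in {"top":(145,295,225,400),"scene":(150,280,210,390)}.items():
    c=optics.capture(k);im=np.array(c["frame"])
    im=cv2.resize(im[a:b,x:y],None,fx=4,fy=4,interpolation=cv2.INTER_CUBIC);cv2.imwrite(f"pics/{k}2.png",np.clip(im[:,:,::-1]*1.4,0,255).astype(np.uint8))
E
```

```text
time: 9.7
tool_pos: [290.3, 197.8, 182.5]
wrist_force: [-0.0, 0.2, -0.0]
```

View pics/scene2.png

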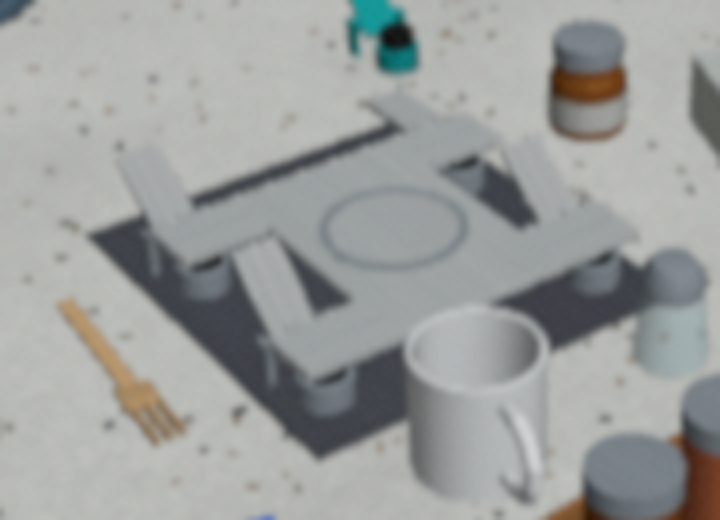

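View pics/top2.png

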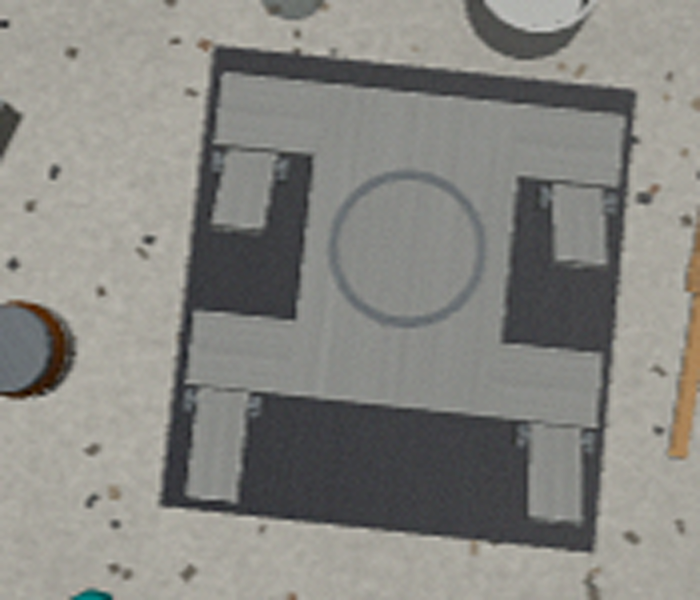

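The scene view shows the front-left shim flat at (400,110) px and the other three raised. In the top view the plate hasn't moved (circle at (407,248) px in this wider crop). Handing in.

```bash
python3 -c "
from station import bot
print(bot.sign_off())"
```

```text
the job is handed in; nothing more can be done
None
```

The front-left ear was the one that gave, so I pressed its shim down flat; the other three shims are still up, the plate hasn't shifted, and the job is handed in.

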